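# Buff a disc on the hand-cranked buffing station

### The job

Turn the crank of the disc buffing station anticlockwise (seen from above) until the steel platter under it spins at about 20 turns a minute, and keep the platter between 17 and 23 turns a minute for 6 seconds without a break; it must never go faster than 30 turns a minute or run backwards, and is moved by the crank alone: do not touch platter or disc. Then bring the platter to a stop with its red mark under the yellow pointer, let go of the crank and leave everything at rest, the blue buffing weight still in its guide. Leave the other things on the desk where they lie.

Things in the scene. Friction and masses are not known exactly. Their poses are not given: they have to be found in the camera images.
- axis (a point): Point on the vertical axis of the buffing station, at the height of the disc's upper face, 66.5 mm above the desk. The station is fixed to the desk: round black base (radius 138 mm, 48 mm high) on a white foot; place and yaw differ between starts. This point's x axis looks towards the yellow pointer.
- pointer (a point): Point in the air just under the tip of the yellow pointer needle (fixed to the station on a grey post, post and needle 74 mm high, mostly on the side away from the robot), 100 mm from the axis, at the height of axis.
- mark (a point): Outer part of the red mark (36 x 18 mm, radial) painted on the platter among eleven white ticks 30 degrees apart: 100 mm from the axis, turning with the platter, same height as pointer. The mark is under the pointer when the two points are within 15 mm of each other.
- platter (a joint): Angle of the platter (rad, not wrapped, grows anticlockwise seen from above; 0 and every multiple of 2 pi: red mark under the pointer). Steel, radius 110 mm, top 64 mm above the desk, silver disc of radius 60 mm on it. Inertia 0.022 kg m2 nominal (varies -30/+40 percent). Drag: bearing 0.002 N m per rad/s plus dry friction under the buffing weight, 0.015 N m nominal (varies from half to double).
- crank (a joint): Angle of the crank relative to the platter (rad, not wrapped, anticlockwise); platter + crank = 0: arm points at the pointer. Same axis as the platter, joined to it only by an eddy-current slip clutch, no spring, no stop: 0.020 N m on the platter per rad/s that the crank turns faster than it (slower: brakes). The platter follows with slip and about 1 s lag, and coasts on when the crank stops.
- knob_mid (a point): Middle of the crank's orange knob: upright round sleeve, 30 mm diameter, 46 mm tall (110 to 156 mm above the desk; this point 136 mm), spinning freely on its pin at the end of the aluminium crank arm, 70 mm from the axis. Arm 18 mm wide, upper side 110 mm above the desk; the hub cap is 112 mm high, all else on the station lower than 97 mm.
- guide (a point): Centre of the fixed aluminium guide ring (inner diameter 40 mm) on its bracket, at the height of the disc's upper face, 40 mm from the axis. The crank arm passes over it.
- weight: Blue buffing weight: round, 36 mm diameter, 29 mm tall, about 60 g (differs), standing loose on the turning disc inside the guide ring, which keeps it in place. Origin at the centre of its underside. Not to be handled.
- screwdriver_a: Yellow-handled screwdriver lying on the left of the desk, not needed; origin at the middle of its underside.
- screwdriver_b: Black-handled screwdriver lying on the left of the desk, not needed; origin at the middle of its underside.
- cutter: Grey cutter knife, 150 x 24 x 14 mm plus blade, lying on the left of the desk, not needed; origin under its centre.
- remote: White remote control, 85 x 50 x 8 mm, lying on the right of the desk, not needed; origin under its centre.

How it is judged (in metres and radians):
On the way, in this order (a step that is already met when the one before it is completed fails the run):
1. the platter turns anticlockwise at 17 to 23 turns a minute (1.78 to 2.41 rad/s) for 6 s without a break (velocity of joint platter between 1.78 and 2.41 rad/s), for 6 s.
2. the platter stands still with its red mark under the pointer (within 15 mm) (distance between mark and pointer below 0.015 m and velocity of joint platter between -0.05 and 0.05 rad/s), for 0.3 s.
At the end, for the whole second after the job is handed in: The red mark is within 15 mm (0.15 rad) of the pointer, platter (below 0.05 rad/s) and crank (below 0.15 rad/s) at rest and let go, the blue weight upright in its guide (within 8 mm) (all of step 2 and velocity of joint crank between -0.15 and 0.15 rad/s and distance between weight and guide below 0.008 m and angle between weight's own z axis and vertical below 0.2 rad); the robot touches nothing.
It fails at once if the platter goes faster than 30 turns a minute (3.14 rad/s) (velocity of joint platter above 3.14 rad/s).
It fails at once if the platter runs backwards (more than 0.25 rad/s) (velocity of joint platter below -0.25 rad/s).
It fails at once if the buffing weight leaves its guide (distance between weight and guide above 0.012 m).
It fails at once if another thing on the desk is moved by more than 30 mm (distance of any of screwdriver_a, screwdriver_b, cutter, remote from where it was at the start of the episode above 0.03 m).
It fails at once if the robot touches the platter or the disc on it (contact force between any of the arm, the fingers and platter_c0 above 0.5 N or contact force between any of the arm, the fingers and platter_c1 above 0.5 N).
It also fails if it takes over 67 s, if anything falls off the work surface, if the arm or the gripper's body presses on something with over 40 N, if the wrist force passes 120 N, or if a joint passes its speed limit or range.

### The arm

A 6-joint arm with a two-finger parallel gripper is mounted at the origin on the work surface. World frame = base frame: x ahead of the robot, y to its left, z up, the work surface at z = 0. Lengths are in m, angles in degrees, forces in N, time in s.
With the tool pointing down it reaches from about 0.35 to 0.875 m from the base axis. Payload 4.2 kg.
Tool frame: the origin (TCP) lies on the mounting face of the last link; the fingertips stand 182 mm ahead of it and the grasp point (between the pads) lies 164 mm ahead of it (r.tcp_to_grasp is the distance from the TCP to the grasp point, in m); z points along the fingers, y is the line along which they close (so a half turn about z gives the same grasp; the last joint's range is limited). The gripper opens to 87 mm and grips with 3 to 60 N. Pads are 19 mm wide; open, the fingers measure 117 mm over their backs; the gripper's body (75 mm by 190 mm) begins 51 mm behind the grasp point.
Start: joints at [88.786, 22.042, 0.453, 0, -68.411, -14.817], TCP at [0.173, 0.601, 0.405] pointing down, gripper open.
Joint ranges: [-179.83, 179.83], [-69.29, 118.12], [-61.27, 80.66], [-181.25, 117.63], [-171.15, -9.14], [-177.46, 177.46]. Speed limits (degrees/s): [159.86, 159.86, 180, 180, 180, 180].

### API

Orientations are given as a 3x3 rotation matrix whose columns are the frame's x, y, z axes.
In Python, from station import sense, eyes, r gives the robot as it stands.
- The arm moves only by the tool jog_arm, never from a script. Its argument "increments" is a list of rows, each a list of 4 numbers: the shift along the tool's x, y, z normalised to -1 to 1, where 1 is 0.02 m, then the turn about the tool's z normalised to -1 to 1, where 1 is 0.08 rad. A call has 1 to 10 rows; each row shifts and turns the commanded pose from where the row before left it, along the tool's axes as they then stand; what a row does not reach is not made up. A row lasts 1/10 s, in which the tool goes at most 50 mm and 8.59 degrees, less where a joint would pass 70% of its speed; a pose out of reach is approached as far as the arm can. A call with a number of a shift or a turn outside -1 to 1 is refused whole. A call with a gripper value outside its range is refused whole. "grip" is the finger opening in mm, from 0 to 87, set as the call begins (left out, the last holds). The fingers move at their own pace and stop on an object; the grip force is fixed at half the most. Time passes only in rows, so rows that do not move let the fingers close. It gives the time, the measured TCP pose, the force, the opening and the grip force at its end, in the units of the state.
- sense(): the state, without advancing time (a new reading comes with each control period).
- eyes.capture(name): name is "side" or "top"; returns the picture (480x640x3 uint8, blue, green, red); there is no depth.
- eyes.get_calibration(name): a dict with "camera_matrix" (3x3 intrinsics, pixels), "R" (3x3) and "t" (3): a world point X has camera coordinates R X + t. Camera axes: x right, y down, z forward; pixel columns grow to the right and rows downward; lengths in m; the calibration is good to about 2 mm. A picture is of the moment at which its call begins. get_calibration takes no time and is no camera call.
- r.finish_job(): hands the job in; it is judged then, once.
Trained networks look in the newest picture that a camera, given by its name, has taken for a name from the list of things; names that differ only in an ending like _2 or _b are one class to them, and where a whole thing is asked for, a point or a joint stands for the part that bears it (a point fixed in the world has none). Each returns a list of dicts, best first, with "conf" (0 to 1); they miss things now and then, are a little off and sometimes report something else, mostly with a low value. They report only what shows in the picture. A call takes as long as a camera call.
- eyes.spot_in(camera, name): "centre" ([x, y, z] in m, in world coordinates, good to about 4 mm: the middle of the surface that is visible of it).
- eyes.outline_of(camera, name): "mask" (480x640 bool, what is visible of it).
The state is a dict: "time_s": time; "joints": joint angles; "joint_velocities": joint speeds; "effort": joint torques, N m; "tcp_pos": TCP position; "ee_rot": TCP orientation; "wrist_force": force on the tool from outside, world axes, zero at the start; "moment": the same for the moment, N m; "gripper_width": opening from 0.0 (shut) to 1.0 (fully open); "gripper_force": force on a finger pad.
Only numpy, scipy, OpenCV 4.12 (cv2) and the standard library are available. Lean on these libraries where they do the work, as an engineer would, in place of code of your own. Each camera call takes 0.05 s, during which the arm holds its last target. There are 200 camera calls.

## Working session

There is one attempt and no reset: what is moved stays moved. The work goes in short steps, Python scripts to look and compute and a tool call to move; the robot and the scene stay as the last step left them, time stands still between calls to the robot, and variables do not carry over. Pictures are saved under pics/ and viewed, at most 10 in all, crops included, and the job is handed in when it is done.

Besides the shell and the picture viewer there is one more tool, called after "Request:" by a JSON object that holds its "op" and its "data". jog_arm: Moves the arm, as the interface text tells. Its arguments: {"type":"object","properties":{"increments":{"type":"array"},"grip":{"type":"number"}},"required":["increments"]}

```bash
ls; mkdir -p pics; python3 - <<'E'
from station import sense, eyes, r
import cv2,numpy as np
s=sense();print(s['time_s'],s['tcp_pos'],np.round(s['ee_rot'],3).tolist(),s['gripper_width'],r.tcp_to_grasp)
for n in("top","side"):
    cv2.imwrite(f'pics/{n}0.png',eyes.capture(n))
    for t in("knob_mid","crank","mark","platter","weight","guide","pointer","axis"):
        try:
            for d in eyes.spot_in(n,t)[:2]:print(n,t,np.round(d['centre'],4),d['conf'])
        except Exception as e:print(n,t,e)
    print(eyes.get_calibration(n))
print(sense()['time_s'])
E
```

```text
pics
0.0 [0.17251552 0.60050231 0.40363704] [[0.961, -0.276, -0.001], [-0.276, -0.961, -0.002], [0.0, 0.002, -1.0]] 0.9973373471692377 0.1635
top knob_mid [ 0.6483 -0.0765  0.1543] 0.72
top crank [ 0.6209 -0.0773  0.1097] 0.63
top mark [ 0.5709 -0.0736  0.0657] 0.67
top mark [ 0.646  -0.0781  0.1543] 0.59
top platter [ 0.574  -0.072   0.0636] 0.7
top weight [ 0.5959 -0.119   0.0919] 0.62
top guide [ 0.5608 -0.0835  0.0654] 0.82
top pointer [ 0.5663 -0.0816  0.064 ] 0.98
top pointer [0.5813 0.3891 0.0232] 0.27
top axis [ 0.566  -0.0841  0.0621] 0.69
{'camera_matrix': array([[469.91368723,   0.        , 320.13685002],
       [  0.        , 469.91368723, 237.42460657],
       [  0.        ,   0.        ,   1.        ]]), 'R': array([[ 0.00220022, -0.99992458,  0.01208307],
       [-0.98208035, -0.0044377 , -0.18841044],
       [ 0.18844985, -0.011452  , -0.98201604]]), 't': array([0.08696933, 0.52384063, 1.16742458])}
side knob_mid [ 0.6474 -0.0833  0.1399] 0.73
side knob_mid [ 0.5527 -0.1292  0.0657] 0.6
side crank [ 0.6345 -0.0826  0.1111] 0.9
side mark [ 0.5682 -0.0863  0.0634] 0.59
side platter [ 0.5621 -0.0877  0.066 ] 0.95
side weight [ 0.5881 -0.124   0.0939] 0.74
side weight [0.3381 0.3837 0.0202] 0.61
side guide [ 0.555  -0.1253  0.0656] 0.63
side pointer [ 0.5522 -0.1301  0.0616] 0.78
side axis [ 0.5535 -0.1306  0.0667] 0.63
{'camera_matrix': array([[502.6117458 ,   0.        , 314.71604628],
       [  0.        , 502.6117458 , 241.86326795],
       [  0.        ,   0.        ,   1.        ]]), 'R': array([[ 0.89981862, -0.43594404, -0.01671071],
       [-0.28036641, -0.54849958, -0.78774545],
       [ 0.33424712,  0.71351314, -0.6157742 ]]), 't': array([-0.45041498,  0.27095837,  0.96058975])}
0.9
```

View pics/top0.png

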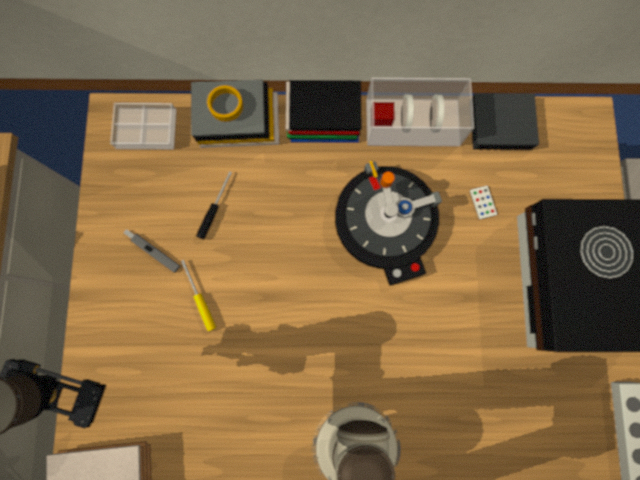

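View pics/side0.png

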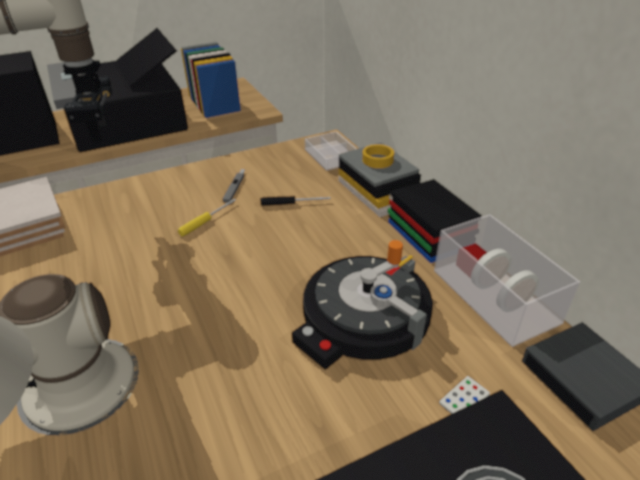

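```bash
cat > h.py <<'E'
from station import sense, eyes, r
import cv2,numpy as np
def ray(cam,uv,z):
    c=eyes.get_calibration(cam);K,R,t=c['camera_matrix'],c['R'],c['t']
    uv=np.atleast_2d(uv);d=(R.T@np.linalg.inv(K)@np.c_[uv,np.ones(len(uv))].T).T
    o=-R.T@t;return o+d*((z-o[2])/d[:,2])[:,None]
def proj(cam,X):
    c=eyes.get_calibration(cam);p=(c['camera_matrix']@(c['R']@np.atleast_2d(X).T+c['t'][:,None])).T
    return p[:,:2]/p[:,2:]
E
python3 - <<'E'
from h import *
from scipy.optimize import minimize
a=np.linspace(0,2*np.pi,180,endpoint=False)
circ=[(.138,.048),(.110,.064),(.060,.0665)]
tot={}
G={n:cv2.GaussianBlur(cv2.cvtColor(cv2.imread(f'pics/{n}0.png'),6),(0,0),1.2).astype(np.float32) for n in('top','side')}
def cost(p,cams,rs=(0,1,2)):
    s=0
    for n in cams:
        for i in rs:
            rr,z=circ[i];v=[]
            for k in(-.004,.004):
                q=proj(n,np.c_[p[0]+(rr+k)*np.cos(a),p[1]+(rr+k)*np.sin(a),0*a+z]).astype(np.float32)
                v.append(cv2.remap(G[n],q[:,0][None],q[:,1][None],1)[0])
            s-=np.minimum(abs(v[1]-v[0]),25).mean()
    return s
for cams in(('top',),('side',),('top','side')):
  for rs in((0,),(2,),(0,1,2)):
    g=[(cost((x,y),cams,rs),x,y) for x in np.arange(.55,.61,.002) for y in np.arange(-.11,-.06,.002)]
    print(cams,rs,np.round(min(g),4))
for n,(u,v,w,h) in {'top':(330,150,120,140),'side':(290,225,160,150)}.items():
    im=cv2.imread(f'pics/{n}0.png')[v:v+h,u:u+w];cv2.imwrite(f'pics/{n}c.png',cv2.resize(im,None,fx=4,fy=4,interpolation=2))
E
```

```text
('top',) (0,) [-23.3409   0.578   -0.086 ]Traceback (most recent call last):
  File "<stdin>", line 19, in <module>
  File "<stdin>", line 13, in cost
  File "h.py", line 8, in proj
    c=eyes.get_calibration(cam);p=(c['camera_matrix']@(c['R']@np.atleast_2d(X).T+c['t'][:,None])).T
ValueError: time passes only in moves, steps and waits
```

```bash
sed -i 's/eyes.get_calibration(cam)/C[cam]/' h.py; sed -i '2a C={n:eyes.get_calibration(n) for n in("top","side")}' h.py
python3 - <<'E'
from h import *
a=np.linspace(0,2*np.pi,120,endpoint=False)
circ=[(.138,.048),(.110,.064),(.060,.0665)]
G={n:cv2.GaussianBlur(cv2.cvtColor(cv2.imread(f'pics/{n}0.png'),6),(0,0),1.2).astype(np.float32) for n in('top','side')}
def cost(p,cams,rs):
    s=0
    for n in cams:
        for i in rs:
            rr,z=circ[i];v=[]
            for k in(-.004,.004):
                q=proj(n,np.c_[p[0]+(rr+k)*np.cos(a),p[1]+(rr+k)*np.sin(a),0*a+z]).astype(np.float32)
                v.append(cv2.remap(G[n],q[:,0][None],q[:,1][None],1)[0])
            s-=np.minimum(abs(v[1]-v[0]),25).mean()
    return s
for cams in(('top',),('side',)):
  for rs in((0,),(2,),(0,1,2)):
    g=[(cost((x,y),cams,rs),x,y) for x in np.arange(.565,.591,.001) for y in np.arange(-.1,-.07,.001)]
    print(cams,rs,np.round(min(g),4))
for n,(u,v,w,h) in {'top':(330,150,120,140),'side':(290,225,160,150)}.items():
    im=cv2.imread(f'pics/{n}0.png')[v:v+h,u:u+w];cv2.imwrite(f'pics/{n}c.png',cv2.resize(im,None,fx=4,fy=4,interpolation=2))
print(sense()['time_s'])
E
```

```text
('top',) (0,) [-23.4534   0.577   -0.085 ]
('top',) (2,) [-24.5738   0.587   -0.091 ]
('top',) (0, 1, 2) [-69.5405   0.584   -0.088 ]
('side',) (0,) [-18.087   0.578  -0.085]
('side',) (2,) [-22.7798   0.587   -0.081 ]
('side',) (0, 1, 2) [-59.8367   0.584   -0.081 ]
0.9
```

View pics/topc.png

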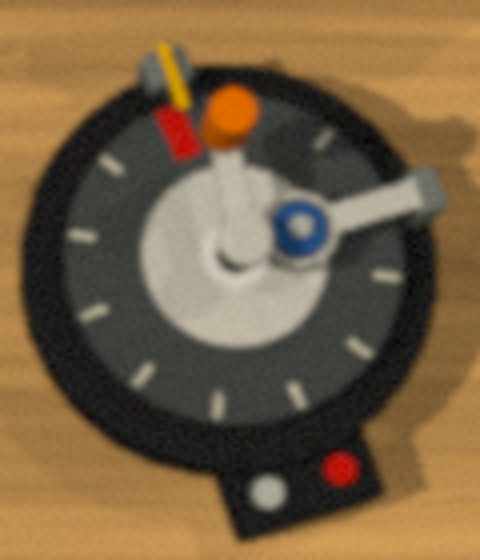

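View pics/sidec.png

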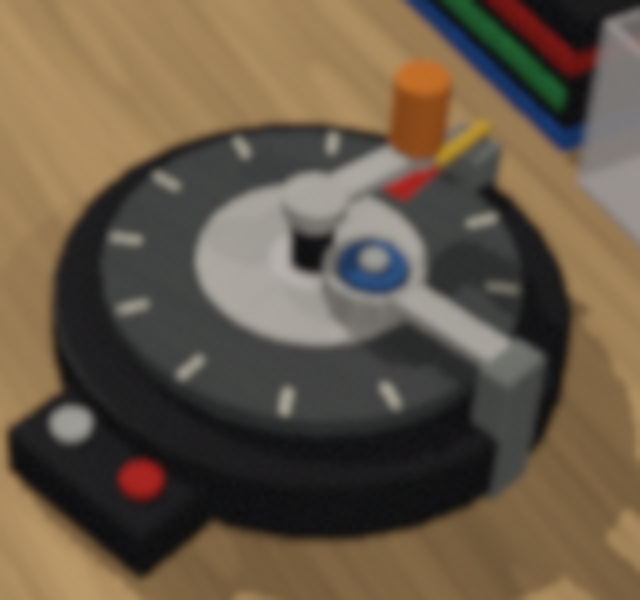

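```bash
python3 - <<'E'
from h import *
from scipy.optimize import least_squares
T=np.array([(111,164),(82,236),(93,313),(143,375),(218,405),(296,396),(360,348),(387,276),(322,139)])/4+[330,150]-.375
S=np.array([(333,143),(243,147),(167,182),(125,239),(132,306),(190,367),(286,402),(389,396),(502,288),(482,221)])/4+[290,225]-.375
for n,P in(('top',T),('side',S)):
    X=ray(n,P,.064)[:,:2]
    f=least_squares(lambda p:np.hypot(*(X-p[:2]).T)-p[2],[.577,-.085,.1]).x
    print(n,np.round(f,4),np.round(np.degrees(np.arctan2(*(X-f[:2]).T[::-1])),1))
    d={'top':[((179,131),.064),((233,103),.156),((301,222),.0955),((187,104),.074),((240,240),.112)],'side':[((410,187),.064),((422,75),.156),((374,260),.095),((442,160),.074),((316,192),.112)]}[n]
    o={'top':(330,150),'side':(290,225)}[n]
    for (u,z),nm in zip(d,('mark','knobtop','weighttop','needletip','hub')):
        x=ray(n,np.array(u)/4+o-.375,z)[0];q=x[:2]-f[:2];print(nm,x.round(4),np.hypot(*q).round(4),np.degrees(np.arctan2(q[1],q[0])).round(1))
E
```

```text
top [ 0.5846 -0.087   0.0993] [  52.3   82.8  112.8  142.6  172.6 -158.  -127.4  -97.6  -37.1]
mark [ 0.6682 -0.0529  0.064 ] 0.0903 22.2
knobtop [ 0.6569 -0.0739  0.156 ] 0.0735 10.2
weighttop [ 0.5988 -0.1248  0.0955] 0.0404 -69.4
needletip [ 0.6834 -0.0571  0.074 ] 0.1032 16.8
hub [ 0.5827 -0.0831  0.112 ] 0.0043 116.7
side [ 0.5847 -0.0828  0.0994] [  52.3   81.9  112.5  142.5  172.  -157.8 -127.5  -98.1  -37.8   -7.8]
mark [ 0.6638 -0.0554  0.064 ] 0.0837 19.1
knobtop [ 0.6534 -0.0697  0.156 ] 0.0699 10.8
weighttop [ 0.5962 -0.1228  0.095 ] 0.0416 -74.1
needletip [ 0.6848 -0.0536  0.074 ] 0.1042 16.3
hub [ 0.586  -0.0813  0.112 ] 0.0019 50.4
```

Request:
{"op": "jog_arm", "data": {"increments": [[0,0,0,-0.875],[0,0,0,-0.875],[0,0,0,-0.875],[0,0,0,-0.875],[0.73,1,0,0],[0.73,1,0,0],[0.73,1,0,0],[0.73,1,0,0],[0.73,1,0,0],[0.73,1,0,0]], "grip": 70}}

```text
time_s: 1.9
tcp_pos: [0.2607, 0.4798, 0.4049]
ee_rot: [[1.0, 0.0, 0.0], [0.0, -1.0, 0.0], [0.0, -0.0, -1.0]]
wrist_force: [0.0, -0.3, -0.4]
gripper_width: 0.804
gripper_force: 0.0
```

Request:
{"op": "jog_arm", "data": {"increments": [[0.73,1,0,0],[0.73,1,0,0],[0.73,1,0,0],[0.73,1,0,0],[0.73,1,0,0],[0.73,1,0,0],[0.73,1,0,0],[0.73,1,0,0],[0.73,1,0,0],[0.73,1,0,0]]}}

```text
time_s: 2.9
tcp_pos: [0.4067, 0.2798, 0.405]
ee_rot: [[1.0, 0.0, 0.0], [0.0, -1.0, 0.0], [0.0, -0.0, -1.0]]
wrist_force: [0.4, 0.2, 0.3]
gripper_width: 0.805
gripper_force: 0.0
```

Request:
{"op": "jog_arm", "data": {"increments": [[0.73,1,0,0],[0.73,1,0,0],[0.73,1,0,0],[0.73,1,0,0],[0.73,1,0,0],[0.73,1,0,0],[0.73,1,0,0],[0.73,1,0,0],[0.73,1,0,0],[0.73,1,0,0]]}}

```text
time_s: 3.9
tcp_pos: [0.5528, 0.0799, 0.4049]
ee_rot: [[1.0, 0.0, 0.0], [0.0, -1.0, 0.0], [0.0, -0.0, -1.0]]
wrist_force: [0.4, -0.5, 0.2]
gripper_width: 0.8
gripper_force: 0.0
```

Request:
{"op": "jog_arm", "data": {"increments": [[0.73,1,0,0],[0.73,1,0,0],[0.73,1,0,0],[0,0,0,0],[0,0,0,0]]}}

```text
time_s: 4.4
tcp_pos: [0.5961, 0.0205, 0.4044]
ee_rot: [[1.0, -0.001, -0.001], [-0.001, -1.0, 0.0], [-0.001, -0.0, -1.0]]
wrist_force: [-0.4, 0.5, -0.1]
gripper_width: 0.802
gripper_force: 0.0
```

Request:
{"op": "jog_arm", "data": {"increments": [[0.58,0.92,0,0],[0.58,0.92,0,0],[0.58,0.92,0,0],[0.58,0.92,0,0],[0.58,0.92,0,0],[0,0,0.9,0],[0,0,1,0],[0,0,1,0],[0,0,1,0],[0,0,1,0]]}}

```text
time_s: 5.4
tcp_pos: [0.6537, -0.07, 0.3064]
ee_rot: [[1.0, 0.002, 0.0], [0.002, -1.0, 0.0], [0.0, -0.0, -1.0]]
wrist_force: [-0.4, 0.4, 0.9]
gripper_width: 0.804
gripper_force: 0.0
```

Request:
{"op": "jog_arm", "data": {"increments": [[0,0,0,0],[0,0,0,0],[0,0,0,0],[0,0,0,0],[0,0,0,0],[0,0,0,0],[0,0,0,0]], "grip": 20}}

```text
time_s: 6.1
tcp_pos: [0.6542, -0.0713, 0.3073]
ee_rot: [[1.0, 0.0, 0.001], [0.0, -1.0, -0.0], [0.001, 0.0, -1.0]]
wrist_force: [-0.0, -0.1, 2.1]
gripper_width: 0.334
gripper_force: 30.0
```

```bash
python3 - <<'E'
from h import *
ims=[]
for n in("top","side"):
    im=eyes.capture(n);cv2.imwrite(f'pics/{n}1.png',im)
    u,v={'top':(310,130),'side':(270,190)}[n];ims.append(cv2.resize(im[v:v+190,u:u+190],(400,400)))
cv2.imwrite('pics/both1.png',np.hstack(ims))
s=sense();print(s['time_s'],s['tcp_pos'],s['gripper_width']*87,s['gripper_force'],s['wrist_force'])
E
```

```text
6.2 [ 0.65421597 -0.0712987   0.30731046] 29.270870887348508 29.999908665195107 [-0.88730836 -1.18367599  2.10901921]
```

View pics/both1.png

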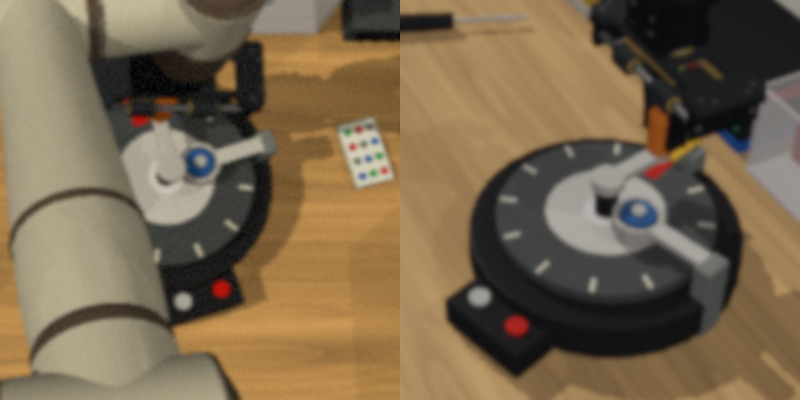

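```bash
cat > gen.py <<'E'
import numpy as np,json,sys
def gen(phi,deltas,rad=.07):
    """rows for successive crank increments (rad), capped by the +-1 limit; returns rows, final phi"""
    P=lambda f:rad*np.array([np.cos(f),-np.sin(f)])/.02
    c=P(phi);rows=[]
    for d in deltas:
        while max(abs(P(phi+d)-c))>1:d-=.001
        phi+=d;q=np.round(P(phi)-c,2);c=c+q;rows.append([float(q[0]),float(q[1]),0,0])
    return rows,phi
E
python3 - <<'E'
from gen import *
phi=np.radians(11.1)
for k in(.27,.28,.29,.3,.32,.35):
    _,e=gen(0,[k]*210);print(k,e/21)
for D in([.03,.06,.1,.13,.16,.19,.2,.2,.2,.2],[.2,.2,.2,.2,.2,.2,.2,.2,.2,.2]):
    R,phi=gen(phi,D);print(json.dumps(R),phi)
E
```

```text
0.27 2.7000000000000117
0.28 2.800000000000008
0.29 2.894904761904755
0.3 2.965476190476182
0.32 3.0635238095238075
0.35 3.138857142857144
[[-0.02, -0.1, 0, 0], [-0.05, -0.21, 0, 0], [-0.12, -0.33, 0, 0], [-0.2, -0.41, 0, 0], [-0.31, -0.46, 0, 0], [-0.46, -0.48, 0, 0], [-0.57, -0.4, 0, 0], [-0.65, -0.27, 0, 0], [-0.68, -0.15, 0, 0], [-0.7, -0.0, 0, 0]] 1.6637315469713705
[[-0.69, 0.13, 0, 0], [-0.64, 0.27, 0, 0], [-0.58, 0.39, 0, 0], [-0.49, 0.5, 0, 0], [-0.38, 0.59, 0, 0], [-0.26, 0.64, 0, 0], [-0.12, 0.69, 0, 0], [0.01, 0.7, 0, 0], [0.15, 0.68, 0, 0], [0.29, 0.64, 0, 0]] 3.663731546971372
```

Request:
{"op": "jog_arm", "data": {"increments": [[-0.02,-0.1,0,0],[-0.05,-0.21,0,0],[-0.12,-0.33,0,0],[-0.2,-0.41,0,0],[-0.31,-0.46,0,0],[-0.46,-0.48,0,0],[-0.57,-0.4,0,0],[-0.65,-0.27,0,0],[-0.68,-0.15,0,0],[-0.7,0,0,0]]}}

```text
time_s: 7.2
tcp_pos: [0.5781, -0.0146, 0.3072]
ee_rot: [[1.0, 0.002, 0.001], [0.002, -1.0, -0.001], [0.001, 0.001, -1.0]]
wrist_force: [1.0, -6.6, 3.3]
gripper_width: 0.337
gripper_force: 30.0
```

Request:
{"op": "jog_arm", "data": {"increments": [[-0.69,0.13,0,0],[-0.64,0.27,0,0],[-0.58,0.39,0,0],[-0.49,0.5,0,0],[-0.38,0.59,0,0]]}}

```text
time_s: 7.7
tcp_pos: [0.5228, -0.0529, 0.3072]
ee_rot: [[1.0, 0.001, 0.002], [0.001, -1.0, 0.0], [0.002, -0.0, -1.0]]
wrist_force: [3.2, -1.1, 3.6]
gripper_width: 0.336
gripper_force: 30.0
```

Request:
{"op": "jog_arm", "data": {"increments": [[-0.26,0.64,0,0],[-0.12,0.69,0,0],[0.01,0.7,0,0],[0.15,0.68,0,0],[0.29,0.64,0,0]]}}

```text
time_s: 8.2
tcp_pos: [0.5251, -0.1208, 0.3071]
ee_rot: [[1.0, -0.0, 0.001], [-0.0, -1.0, 0.001], [0.001, -0.001, -1.0]]
wrist_force: [3.1, 1.3, 5.1]
gripper_width: 0.336
gripper_force: 30.0
```

```bash
cat > look.py <<'E'
from h import *
A=np.array([.5845,-.085]);PT=np.radians(17)
AX=dict(top=np.array([.5846,-.087]),side=np.array([.5847,-.0828]))
def strip(n,im):
    th=np.radians(np.arange(0,360,.5));rr=np.linspace(.086,.108,12)
    X=np.array([[AX[n][0]+q*np.cos(t),AX[n][1]+q*np.sin(t),.064] for q in rr for t in th])
    q=proj(n,X).astype(np.float32).reshape(12,-1,2)
    return cv2.remap(im,q[...,0],q[...,1],1)
def red(n,im):
    s=strip(n,im);h=cv2.cvtColor(s,cv2.COLOR_BGR2HSV).astype(int)
    m=((h[...,0]<6)|(h[...,0]>172))&(h[...,1]>140)&(h[...,2]>70)
    if m.sum()<25:return None,int(m.sum())
    a=np.radians(np.where(m)[1]*.5);return float(np.degrees(np.angle(np.exp(1j*a).mean()))),int(m.sum())
def ticks(n,im):
    g=strip(n,im).astype(float).min(2).mean(0);g=np.clip(g-np.median(g),0,60);t=np.radians(np.arange(0,360,.5))
    z=(g*np.exp(12j*t)).sum();return float(np.degrees(np.angle(z))/12%30)
def look(tag,n='side'):
    t=sense()['time_s'];im=eyes.capture(n);cv2.imwrite(f'pics/{n}_{tag}.png',im);return t,red(n,im),ticks(n,im)
E
python3 - <<'E'
from look import *
for n,f in(('side','side0'),('top','top0'),('side','side1')):
    im=cv2.imread(f'pics/{f}.png');print(f,red(n,im),ticks(n,im))
print(look('a'));print(look('b'))
s=sense();print(s['time_s'],s['tcp_pos'],s['wrist_force'])
E
```

```text
side0 (19.591250114611345, 104) 24.757224793480226
top0 (22.901657069480752, 268) 21.990219618026664
side1 (20.033760130966964, 118) 24.8389080308601
(8.2, (None, 0), 22.958693300564676)
(8.25, (None, 0), 25.009178984629298)
8.3 [ 0.52564625 -0.1214425   0.30709085] [1.2337604  0.58151649 7.45024196]
```

```bash
python3 - <<'E'
from gen import *
R,phi=gen(3.6637,[.22,.25,.27,.28]+[.29]*9);print(json.dumps(R),phi)
def rev(phi,n):
    lo,hi=.2,.4
    for _ in range(40):
        k=(lo+hi)/2;e=gen(phi,[k]*n)[1]-phi
        lo,hi=(k,hi) if e<2*np.pi else (lo,k)
    R,p=gen(phi,[k]*n);return R,p,np.sum(R,0)
for n in(21,22):
    R,p,s=rev(phi,n);print(n,p-phi,s)
    for i in(0,10):print(json.dumps(R[i:i+10] if i==0 else R[10:20]),json.dumps(R[20:]) if i else '')
E
```

```text
[[0.45, 0.62, 0, 0], [0.67, 0.56, 0, 0], [0.85, 0.41, 0, 0], [0.96, 0.16, 0, 0], [1.0, -0.11, 0, 0], [0.93, -0.4, 0, 0], [0.78, -0.64, 0, 0], [0.56, -0.85, 0, 0], [0.29, -0.96, 0, 0], [0.01, -1.0, 0, 0], [-0.27, -0.97, 0, 0], [-0.55, -0.85, 0, 0], [-0.76, -0.67, 0, 0]] 7.285700000000001
21 6.282682411771181 [-2.22044605e-16  3.33066907e-16  0.00000000e+00  0.00000000e+00]
[[-0.97, -0.43, 0, 0], [-1.0, -0.12, 0, 0], [-1.0, 0.17, 0, 0], [-0.95, 0.48, 0, 0], [-0.76, 0.74, 0, 0], [-0.5, 0.94, 0, 0], [-0.2, 1.0, 0, 0], [0.1, 1.0, 0, 0], [0.4, 0.98, 0, 0], [0.68, 0.81, 0, 0]] 
[[0.89, 0.58, 0, 0], [1.0, 0.27, 0, 0], [1.0, -0.02, 0, 0], [1.0, -0.32, 0, 0], [0.86, -0.62, 0, 0], [0.65, -0.85, 0, 0], [0.35, -1.0, 0, 0], [0.05, -1.0, 0, 0], [-0.25, -1.0, 0, 0], [-0.55, -0.91, 0, 0]] [[-0.8, -0.7, 0, 0]]
22 6.283185307183005 [-4.4408921e-16 -4.4408921e-16  0.0000000e+00  0.0000000e+00]
[[-0.91, -0.41, 0, 0], [-0.98, -0.14, 0, 0], [-0.99, 0.14, 0, 0], [-0.91, 0.42, 0, 0], [-0.75, 0.66, 0, 0], [-0.53, 0.84, 0, 0], [-0.28, 0.95, 0, 0], [0.0, 1.0, 0, 0], [0.29, 0.95, 0, 0], [0.54, 0.84, 0, 0]] 
[[0.75, 0.65, 0, 0], [0.91, 0.41, 0, 0], [0.99, 0.14, 0, 0], [0.98, -0.15, 0, 0], [0.91, -0.41, 0, 0], [0.75, -0.66, 0, 0], [0.54, -0.84, 0, 0], [0.27, -0.95, 0, 0], [-0.0, -1.0, 0, 0], [-0.28, -0.95, 0, 0]] [[-0.55, -0.84, 0, 0], [-0.75, -0.65, 0, 0]]
```

Request:
{"op": "jog_arm", "data": {"increments": [[0.45,0.62,0,0],[0.67,0.56,0,0],[0.85,0.41,0,0],[0.96,0.16,0,0],[1.0,-0.11,0,0],[0.93,-0.4,0,0],[0.78,-0.64,0,0],[0.56,-0.85,0,0],[0.29,-0.96,0,0],[0.01,-1.0,0,0]]}}

```text
time_s: 9.3
tcp_pos: [0.6553, -0.076, 0.3071]
ee_rot: [[1.0, -0.001, -0.001], [-0.001, -1.0, -0.001], [-0.001, 0.001, -1.0]]
wrist_force: [-1.7, -0.6, 7.0]
gripper_width: 0.333
gripper_force: 30.0
```

Request:
{"op": "jog_arm", "data": {"increments": [[-0.27,-0.97,0,0],[-0.55,-0.85,0,0],[-0.76,-0.67,0,0],[-0.97,-0.43,0,0],[-1.0,-0.12,0,0],[-1.0,0.17,0,0],[-0.95,0.48,0,0],[-0.76,0.74,0,0],[-0.5,0.94,0,0],[-0.2,1.0,0,0]]}}

```text
time_s: 10.3
tcp_pos: [0.5152, -0.0823, 0.3072]
ee_rot: [[1.0, 0.001, 0.001], [0.001, -1.0, 0.0], [0.001, -0.0, -1.0]]
wrist_force: [5.6, 0.1, 2.7]
gripper_width: 0.337
gripper_force: 30.0
```

Request:
{"op": "jog_arm", "data": {"increments": [[0.1,1.0,0,0],[0.4,0.98,0,0],[0.68,0.81,0,0],[0.89,0.58,0,0],[1.0,0.27,0,0],[1.0,-0.02,0,0],[1.0,-0.32,0,0],[0.86,-0.62,0,0],[0.65,-0.85,0,0],[0.35,-1.0,0,0]]}}

```text
time_s: 11.3
tcp_pos: [0.6547, -0.0985, 0.307]
ee_rot: [[1.0, -0.001, -0.002], [-0.001, -1.0, -0.0], [-0.002, 0.0, -1.0]]
wrist_force: [-3.8, 0.6, 8.0]
gripper_width: 0.341
gripper_force: 30.0
```

Request:
{"op": "jog_arm", "data": {"increments": [[0.05,-1.0,0,0],[-0.25,-1.0,0,0],[-0.55,-0.91,0,0],[-0.8,-0.7,0,0]]}}

```text
time_s: 11.7
tcp_pos: [0.6234, -0.0256, 0.3071]
ee_rot: [[1.0, 0.0, 0.0], [0.0, -1.0, -0.0], [0.0, 0.0, -1.0]]
wrist_force: [-0.7, -2.2, 7.4]
gripper_width: 0.334
gripper_force: 30.0
```

```bash
python3 - <<'E'
from look import *
print(look('c'));print(look('d'))
s=sense();print(s['time_s'],s['tcp_pos'],s['wrist_force'])
E
```

```text
(11.7, (15.15564130424787, 260), 17.395163475671914)
(11.75, (20.56878442724583, 255), 22.744946980656607)
11.8 [ 0.62188387 -0.02482815  0.30720351] [0.51032712 1.09118631 4.98337389]
```

Request:
{"op": "jog_arm", "data": {"increments": [[-0.97,-0.43,0,0],[-1.0,-0.12,0,0],[-1.0,0.17,0,0],[-0.95,0.48,0,0],[-0.76,0.74,0,0],[-0.5,0.94,0,0],[-0.2,1.0,0,0],[0.1,1.0,0,0],[0.4,0.98,0,0],[0.68,0.81,0,0]]}}

```text
time_s: 12.8
tcp_pos: [0.5395, -0.1384, 0.3071]
ee_rot: [[1.0, -0.001, 0.002], [-0.001, -1.0, 0.001], [0.002, -0.001, -1.0]]
wrist_force: [5.1, 6.9, 4.7]
gripper_width: 0.333
gripper_force: 30.0
```

Request:
{"op": "jog_arm", "data": {"increments": [[0.89,0.58,0,0],[1.0,0.27,0,0],[1.0,-0.02,0,0],[1.0,-0.32,0,0],[0.86,-0.62,0,0],[0.65,-0.85,0,0],[0.35,-1.0,0,0],[0.05,-1.0,0,0],[-0.25,-1.0,0,0],[-0.55,-0.91,0,0]]}}

```text
time_s: 13.8
tcp_pos: [0.6396, -0.0398, 0.3071]
ee_rot: [[1.0, 0.0, -0.0], [0.0, -1.0, -0.001], [-0.0, 0.001, -1.0]]
wrist_force: [-2.0, -1.9, 7.8]
gripper_width: 0.34
gripper_force: 30.0
```

Request:
{"op": "jog_arm", "data": {"increments": [[-0.8,-0.7,0,0]]}}

```text
time_s: 13.9
tcp_pos: [0.6234, -0.0256, 0.3071]
ee_rot: [[1.0, 0.0, 0.0], [0.0, -1.0, -0.0], [0.0, 0.0, -1.0]]
wrist_force: [-1.5, -2.1, 7.5]
gripper_width: 0.335
gripper_force: 30.0
```

```bash
python3 - <<'E'
from look import *
print(look('e'));print(look('f'))
s=sense();print(s['time_s'],s['tcp_pos'],s['wrist_force'])
E
```

```text
(13.9, (-121.77693079747537, 269), 28.017846263828055)
(13.95, (-116.4962768553458, 268), 1.680336067208783)
14.0 [ 0.62187759 -0.02485724  0.30718349] [1.5605624  0.37961533 4.73859079]
```

```bash
python3 - <<'E'
from gen import *
phi0=7.2857
for k in(.345,.36,.38):
    R,p=gen(phi0,[k]*20);print(k,p-phi0)
R,p=gen(phi0,[.345]*80);print(p-phi0)
for i in range(0,80,10):print(json.dumps(R[i:i+10]))
E
```

```text
0.345 6.246999999999998
0.36 6.308999999999996
0.38 6.3749999999999964
25.001999999999995
[[-1.0, -0.44, 0, 0], [-1.0, -0.11, 0, 0], [-1.0, 0.18, 0, 0], [-1.0, 0.53, 0, 0], [-0.82, 0.88, 0, 0], [-0.44, 1.0, 0, 0], [-0.12, 1.0, 0, 0], [0.17, 1.0, 0, 0], [0.52, 1.0, 0, 0], [0.87, 0.83, 0, 0]]
[[1.0, 0.45, 0, 0], [1.0, 0.13, 0, 0], [1.0, -0.16, 0, 0], [1.0, -0.51, 0, 0], [0.83, -0.87, 0, 0], [0.47, -1.0, 0, 0], [0.14, -1.0, 0, 0], [-0.16, -1.0, 0, 0], [-0.5, -1.0, 0, 0], [-0.85, -0.84, 0, 0]]
[[-1.0, -0.48, 0, 0], [-1.0, -0.14, 0, 0], [-1.0, 0.15, 0, 0], [-1.0, 0.48, 0, 0], [-0.85, 0.85, 0, 0], [-0.49, 1.0, 0, 0], [-0.15, 1.0, 0, 0], [0.14, 1.0, 0, 0], [0.47, 1.0, 0, 0], [0.84, 0.86, 0, 0]]
[[1.0, 0.5, 0, 0], [1.0, 0.16, 0, 0], [1.0, -0.13, 0, 0], [1.0, -0.47, 0, 0], [0.87, -0.83, 0, 0], [0.51, -1.0, 0, 0], [0.17, -1.0, 0, 0], [-0.13, -1.0, 0, 0], [-0.45, -1.0, 0, 0], [-0.83, -0.87, 0, 0]]
[[-1.0, -0.52, 0, 0], [-1.0, -0.18, 0, 0], [-1.0, 0.12, 0, 0], [-1.0, 0.44, 0, 0], [-0.88, 0.82, 0, 0], [-0.53, 1.0, 0, 0], [-0.18, 1.0, 0, 0], [0.11, 1.0, 0, 0], [0.43, 1.0, 0, 0], [0.81, 0.89, 0, 0]]
[[1.0, 0.54, 0, 0], [1.0, 0.19, 0, 0], [1.0, -0.11, 0, 0], [1.0, -0.42, 0, 0], [0.89, -0.8, 0, 0], [0.55, -1.0, 0, 0], [0.2, -1.0, 0, 0], [-0.09, -1.0, 0, 0], [-0.42, -1.0, 0, 0], [-0.79, -0.9, 0, 0]]
[[-1.0, -0.56, 0, 0], [-1.0, -0.2, 0, 0], [-1.0, 0.08, 0, 0], [-1.0, 0.41, 0, 0], [-0.91, 0.79, 0, 0], [-0.57, 1.0, 0, 0], [-0.21, 1.0, 0, 0], [0.09, 1.0, 0, 0], [0.4, 1.0, 0, 0], [0.78, 0.91, 0, 0]]
[[1.0, 0.58, 0, 0], [1.0, 0.21, 0, 0], [1.0, -0.08, 0, 0], [1.0, -0.39, 0, 0], [0.91, -0.78, 0, 0], [0.59, -1.0, 0, 0], [0.22, -1.0, 0, 0], [-0.08, -1.0, 0, 0], [-0.39, -1.0, 0, 0], [-0.77, -0.92, 0, 0]]
```

Request:
{"op": "jog_arm", "data": {"increments": [[-1.0,-0.44,0,0],[-1.0,-0.11,0,0],[-1.0,0.18,0,0],[-1.0,0.53,0,0],[-0.82,0.88,0,0],[-0.44,1.0,0,0],[-0.12,1.0,0,0],[0.17,1.0,0,0],[0.52,1.0,0,0],[0.87,0.83,0,0]]}}

```text
time_s: 15.0
tcp_pos: [0.547, -0.1442, 0.3071]
ee_rot: [[1.0, -0.001, 0.002], [-0.001, -1.0, 0.002], [0.002, -0.002, -1.0]]
wrist_force: [5.5, 9.7, 5.0]
gripper_width: 0.342
gripper_force: 30.0
```

Request:
{"op": "jog_arm", "data": {"increments": [[1.0,0.45,0,0],[1.0,0.13,0,0],[1.0,-0.16,0,0],[1.0,-0.51,0,0],[0.83,-0.87,0,0],[0.47,-1.0,0,0],[0.14,-1.0,0,0],[-0.16,-1.0,0,0],[-0.5,-1.0,0,0],[-0.85,-0.84,0,0]]}}

```text
time_s: 16.0
tcp_pos: [0.6258, -0.0271, 0.307]
ee_rot: [[1.0, 0.0, 0.0], [0.0, -1.0, -0.001], [0.0, 0.001, -1.0]]
wrist_force: [-1.4, -3.2, 8.9]
gripper_width: 0.334
gripper_force: 30.0
```

```bash
python3 - <<'E'
from look import *
print(look('g'))
s=sense();print(s['time_s'],s['tcp_pos'],s['wrist_force'])
E
```

```text
(16.0, (98.81927443197978, 285), 6.458428568433565)
16.05 [ 0.62302429 -0.02537953  0.30712855] [-3.11600943  4.25849574  6.31566576]
```

Request:
{"op": "jog_arm", "data": {"increments": [[-1.0,-0.48,0,0],[-1.0,-0.14,0,0],[-1.0,0.15,0,0],[-1.0,0.48,0,0],[-0.85,0.85,0,0],[-0.49,1.0,0,0],[-0.15,1.0,0,0],[0.14,1.0,0,0],[0.47,1.0,0,0],[0.84,0.86,0,0]]}}

```text
time_s: 17.05
tcp_pos: [0.5448, -0.1426, 0.3071]
ee_rot: [[1.0, -0.001, 0.002], [-0.001, -1.0, 0.002], [0.002, -0.002, -1.0]]
wrist_force: [6.8, 8.9, 4.6]
gripper_width: 0.335
gripper_force: 30.0
```

Request:
{"op": "jog_arm", "data": {"increments": [[1.0,0.5,0,0],[1.0,0.16,0,0],[1.0,-0.13,0,0],[1.0,-0.47,0,0],[0.87,-0.83,0,0],[0.51,-1.0,0,0],[0.17,-1.0,0,0],[-0.13,-1.0,0,0],[-0.45,-1.0,0,0],[-0.83,-0.87,0,0]]}}

```text
time_s: 18.05
tcp_pos: [0.6279, -0.0286, 0.3071]
ee_rot: [[1.0, 0.0, 0.0], [0.0, -1.0, -0.001], [0.0, 0.001, -1.0]]
wrist_force: [-1.3, -2.9, 8.0]
gripper_width: 0.336
gripper_force: 30.0
```

```bash
python3 - <<'E'
from look import *
print(look('h'))
s=sense();print(s['time_s'],s['tcp_pos'],s['wrist_force'])
E
```

```text
(18.05, (-32.60170592088716, 295), 26.8768254597093)
18.1 [ 0.62517262 -0.02683521  0.30715486] [-1.58485206  4.22134555  6.08950312]
```

Request:
{"op": "jog_arm", "data": {"increments": [[-1.0,-0.52,0,0],[-1.0,-0.18,0,0],[-1.0,0.12,0,0],[-1.0,0.44,0,0],[-0.88,0.82,0,0],[-0.53,1.0,0,0],[-0.18,1.0,0,0],[0.11,1.0,0,0],[0.43,1.0,0,0],[0.81,0.89,0,0]]}}

```text
time_s: 19.1
tcp_pos: [0.5428, -0.1412, 0.3071]
ee_rot: [[1.0, -0.001, 0.002], [-0.001, -1.0, 0.002], [0.002, -0.002, -1.0]]
wrist_force: [6.1, 8.8, 4.9]
gripper_width: 0.339
gripper_force: 30.0
```

Request:
{"op": "jog_arm", "data": {"increments": [[1.0,0.54,0,0],[1.0,0.19,0,0],[1.0,-0.11,0,0],[1.0,-0.42,0,0],[0.89,-0.8,0,0],[0.55,-1.0,0,0],[0.2,-1.0,0,0],[-0.09,-1.0,0,0],[-0.42,-1.0,0,0],[-0.79,-0.9,0,0]]}}

```text
time_s: 20.1
tcp_pos: [0.6298, -0.0301, 0.3071]
ee_rot: [[1.0, 0.0, 0.0], [0.0, -1.0, -0.001], [0.0, 0.001, -1.0]]
wrist_force: [-1.6, -2.8, 8.9]
gripper_width: 0.333
gripper_force: 30.0
```

Request:
{"op": "jog_arm", "data": {"increments": [[-1.0,-0.56,0,0],[-1.0,-0.2,0,0],[-1.0,0.08,0,0],[-1.0,0.41,0,0],[-0.91,0.79,0,0],[-0.57,1.0,0,0],[-0.21,1.0,0,0],[0.09,1.0,0,0],[0.4,1.0,0,0],[0.78,0.91,0,0]]}}

```text
time_s: 21.1
tcp_pos: [0.5411, -0.1399, 0.3072]
ee_rot: [[1.0, -0.001, 0.002], [-0.001, -1.0, 0.001], [0.002, -0.001, -1.0]]
wrist_force: [6.0, 8.1, 4.0]
gripper_width: 0.344
gripper_force: 30.0
```

Request:
{"op": "jog_arm", "data": {"increments": [[1.0,0.58,0,0],[1.0,0.21,0,0],[1.0,-0.08,0,0],[1.0,-0.39,0,0],[0.91,-0.78,0,0],[0.59,-1.0,0,0],[0.22,-1.0,0,0],[-0.08,-1.0,0,0],[-0.39,-1.0,0,0],[-0.77,-0.92,0,0]]}}

```text
time_s: 22.1
tcp_pos: [0.6311, -0.0312, 0.3071]
ee_rot: [[1.0, 0.0, 0.0], [0.0, -1.0, -0.001], [0.0, 0.001, -1.0]]
wrist_force: [-1.4, -3.7, 7.7]
gripper_width: 0.34
gripper_force: 30.0
```

```bash
python3 - <<'E'
from look import *
print(look('i'))
s=sense();print(s['time_s'],s['tcp_pos'],s['wrist_force'])
from gen import *
p=7.2857+25.002
R,q=gen(p,[.345]*20);print(json.dumps(R[:10]),json.dumps(R[10:]),q)
R,q=gen(q,[.28,.24,.2,.16,.12,.08,.04,.0,.0,.0]);print(json.dumps(R),q)
E
```

```text
(22.1, (68.29708307254765, 276), 5.811502757166669)
22.15 [ 0.62852397 -0.02918226  0.30713828] [-1.85628546  4.56425158  6.978838  ]
[[-1.0, -0.59, 0, 0], [-1.0, -0.22, 0, 0], [-1.0, 0.07, 0, 0], [-1.0, 0.39, 0, 0], [-0.92, 0.76, 0, 0], [-0.59, 1.0, 0, 0], [-0.23, 1.0, 0, 0], [0.06, 1.0, 0, 0], [0.39, 1.0, 0, 0], [0.76, 0.93, 0, 0]] [[1.0, 0.6, 0, 0], [1.0, 0.23, 0, 0], [1.0, -0.07, 0, 0], [1.0, -0.37, 0, 0], [0.93, -0.77, 0, 0], [0.6, -1.0, 0, 0], [0.24, -1.0, 0, 0], [-0.07, -1.0, 0, 0], [-0.37, -1.0, 0, 0], [-0.76, -0.93, 0, 0]] 38.55669999999999
[[-0.82, -0.53, 0, 0], [-0.8, -0.26, 0, 0], [-0.69, -0.06, 0, 0], [-0.56, 0.05, 0, 0], [-0.41, 0.09, 0, 0], [-0.27, 0.09, 0, 0], [-0.12, 0.05, 0, 0], [-0.0, 0.0, 0, 0], [-0.0, 0.0, 0, 0], [-0.0, 0.0, 0, 0]] 39.67669999999999
```

Request:
{"op": "jog_arm", "data": {"increments": [[-1.0,-0.59,0,0],[-1.0,-0.22,0,0],[-1.0,0.07,0,0],[-1.0,0.39,0,0],[-0.92,0.76,0,0],[-0.59,1.0,0,0],[-0.23,1.0,0,0],[0.06,1.0,0,0],[0.39,1.0,0,0],[0.76,0.93,0,0]]}}

```text
time_s: 23.15
tcp_pos: [0.5401, -0.139, 0.3072]
ee_rot: [[1.0, -0.001, 0.002], [-0.001, -1.0, 0.001], [0.002, -0.001, -1.0]]
wrist_force: [6.6, 8.0, 3.9]
gripper_width: 0.336
gripper_force: 30.0
```

Request:
{"op": "jog_arm", "data": {"increments": [[1.0,0.6,0,0],[1.0,0.23,0,0],[1.0,-0.07,0,0],[1.0,-0.37,0,0],[0.93,-0.77,0,0],[0.6,-1.0,0,0],[0.24,-1.0,0,0],[-0.07,-1.0,0,0],[-0.37,-1.0,0,0],[-0.76,-0.93,0,0]]}}

```text
time_s: 24.15
tcp_pos: [0.6318, -0.0318, 0.3071]
ee_rot: [[1.0, -0.0, 0.0], [-0.0, -1.0, -0.001], [0.0, 0.001, -1.0]]
wrist_force: [-2.2, -2.7, 8.8]
gripper_width: 0.334
gripper_force: 30.0
```

Request:
{"op": "jog_arm", "data": {"increments": [[-0.82,-0.53,0,0],[-0.8,-0.26,0,0],[-0.69,-0.06,0,0],[-0.56,0.05,0,0],[-0.41,0.09,0,0],[-0.27,0.09,0,0],[-0.12,0.05,0,0],[0,0,0,0],[0,0,0,0],[0,0,0,0]]}}

```text
time_s: 25.15
tcp_pos: [0.5578, -0.0207, 0.3071]
ee_rot: [[1.0, -0.0, -0.001], [-0.0, -1.0, 0.001], [-0.001, -0.001, -1.0]]
wrist_force: [-0.7, 2.9, 8.6]
gripper_width: 0.339
gripper_force: 30.0
```

```bash
python3 - <<'E'
from look import *
for i in range(16):
    o=look(f'j{i}');print(o[0],o[1:])
E
```

```text
25.15 ((27.518052747423223, 277), 27.510375296367137)
25.2 ((29.54285185179364, 280), 28.964744708995706)
25.25 ((31.333333308210765, 282), 0.2713823556563175)
25.3 ((32.95146102927758, 278), 1.4873282437851332)
25.35 ((34.332734712418194, 278), 2.620414978070291)
25.4 ((35.48373724810193, 277), 3.7231034729322343)
25.45 ((36.4963873499109, 276), 4.678632691681738)
25.5 ((37.39454969522415, 275), 5.499098239361093)
25.55 ((38.060008092038366, 275), 6.221330988431112)
25.6 ((38.705365911821126, 280), 6.836970055383283)
25.65 ((39.124998997106914, 280), 7.25597322677261)
25.7 ((39.472944540720164, 277), 7.670558316497474)
25.75 ((39.59679816550217, 279), 7.902344079682874)
25.8 ((39.64158976195578, 279), 7.9781062056214305)
25.85 ((39.64158976195578, 279), 7.929437140185279)
25.9 ((39.59679816550217, 279), 7.826667029463067)
```

```bash
cat > sim.py <<'E'
from gen import *
def sim(D,w=0,J=1.,dt=.001):
    a=0;D=list(D)+[0]*15
    for d in D:
        for _ in range(100):
            wn=w+dt*((d/.1)-1.1*w-.875*np.sign(w if w>1e-6 else 1))/J
            w=max(wn,0);a+=w*dt
    return np.degrees(a)
E
python3 - <<'E'
from sim import *
# check on observed stop from steady 2.0
print(sim([.28,.24,.2,.16,.12,.08,.04],2.0))
for n in range(28,46,2):
    D=[.1,.18]+[.25]*n+[.18,.1,.05];print(n,sim(D))
for m in range(1,5):
  for k in(.14,.18,.22):print(m,k,sim([k/2]+[k]*m+[k/2]))
E
```

```text
92.52165903035963
28 210.8683806957653
30 227.59680882923342
32 244.3654249039381
34 261.16603054499024
36 277.9921550678771
38 294.8386437106195
40 311.7014178654938
42 328.5772095130093
44 345.4634252236697
1 0.14 0.39164803948428467
1 0.18 0.9791216774406627
1 0.22 2.0533449421617855
2 0.14 1.1661085735605696
2 0.18 2.6160006881987052
2 0.22 4.83664914871363
3 0.14 2.220317501732945
3 0.18 4.778142255024375
3 0.22 8.367630789994228
4 0.14 3.5054480843832643
4 0.18 7.353615276881392
4 0.22 12.46652359813878
```

```bash
python3 - <<'E'
from sim import *
R,q=gen(39.6767,[.1,.18]+[.25]*38+[.18,.1,.05]);print(q,len(R))
for i in range(0,len(R),10):print(json.dumps(R[i:i+10]))
E
```

```text
49.786699999999996 43
[[-0.31, 0.15, 0, 0], [-0.52, 0.36, 0, 0], [-0.6, 0.63, 0, 0], [-0.43, 0.76, 0, 0], [-0.22, 0.85, 0, 0], [-0.01, 0.87, 0, 0], [0.21, 0.85, 0, 0], [0.41, 0.77, 0, 0], [0.59, 0.64, 0, 0], [0.73, 0.48, 0, 0]]
[[0.82, 0.28, 0, 0], [0.87, 0.07, 0, 0], [0.86, -0.15, 0, 0], [0.8, -0.35, 0, 0], [0.68, -0.55, 0, 0], [0.53, -0.69, 0, 0], [0.34, -0.8, 0, 0], [0.13, -0.87, 0, 0], [-0.08, -0.86, 0, 0], [-0.3, -0.82, 0, 0]]
[[-0.49, -0.73, 0, 0], [-0.66, -0.57, 0, 0], [-0.78, -0.4, 0, 0], [-0.85, -0.19, 0, 0], [-0.87, 0.03, 0, 0], [-0.84, 0.24, 0, 0], [-0.75, 0.44, 0, 0], [-0.62, 0.61, 0, 0], [-0.45, 0.75, 0, 0], [-0.26, 0.83, 0, 0]]
[[-0.03, 0.87, 0, 0], [0.18, 0.86, 0, 0], [0.38, 0.78, 0, 0], [0.57, 0.66, 0, 0], [0.71, 0.51, 0, 0], [0.82, 0.31, 0, 0], [0.87, 0.09, 0, 0], [0.86, -0.12, 0, 0], [0.81, -0.32, 0, 0], [0.7, -0.52, 0, 0]]
[[0.42, -0.48, 0, 0], [0.19, -0.29, 0, 0], [0.08, -0.15, 0, 0]]
```

Request:
{"op": "jog_arm", "data": {"increments": [[-0.31,0.15,0,0],[-0.52,0.36,0,0],[-0.6,0.63,0,0],[-0.43,0.76,0,0],[-0.22,0.85,0,0],[-0.01,0.87,0,0],[0.21,0.85,0,0],[0.41,0.77,0,0],[0.59,0.64,0,0],[0.73,0.48,0,0]]}}

```text
time_s: 26.95
tcp_pos: [0.5554, -0.1486, 0.3071]
ee_rot: [[1.0, -0.001, 0.001], [-0.001, -1.0, 0.001], [0.001, -0.001, -1.0]]
wrist_force: [2.3, 6.9, 6.7]
gripper_width: 0.334
gripper_force: 30.0
```

Request:
{"op": "jog_arm", "data": {"increments": [[0.82,0.28,0,0],[0.87,0.07,0,0],[0.86,-0.15,0,0],[0.8,-0.35,0,0],[0.68,-0.55,0,0],[0.53,-0.69,0,0],[0.34,-0.8,0,0],[0.13,-0.87,0,0],[-0.08,-0.86,0,0],[-0.3,-0.82,0,0]]}}

```text
time_s: 27.95
tcp_pos: [0.6483, -0.053, 0.3071]
ee_rot: [[1.0, -0.0, -0.0], [-0.0, -1.0, -0.001], [-0.0, 0.001, -1.0]]
wrist_force: [-1.4, -1.4, 7.4]
gripper_width: 0.333
gripper_force: 30.0
```

Request:
{"op": "jog_arm", "data": {"increments": [[-0.49,-0.73,0,0],[-0.66,-0.57,0,0],[-0.78,-0.4,0,0],[-0.85,-0.19,0,0],[-0.87,0.03,0,0],[-0.84,0.24,0,0],[-0.75,0.44,0,0],[-0.62,0.61,0,0],[-0.45,0.75,0,0],[-0.26,0.83,0,0]]}}

```text
time_s: 28.95
tcp_pos: [0.5162, -0.0739, 0.3072]
ee_rot: [[1.0, 0.0, 0.001], [0.0, -1.0, 0.0], [0.001, -0.0, -1.0]]
wrist_force: [4.5, -0.7, 4.4]
gripper_width: 0.336
gripper_force: 30.0
```

Request:
{"op": "jog_arm", "data": {"increments": [[-0.03,0.87,0,0],[0.18,0.86,0,0],[0.38,0.78,0,0],[0.57,0.66,0,0],[0.71,0.51,0,0],[0.82,0.31,0,0],[0.87,0.09,0,0],[0.86,-0.12,0,0],[0.81,-0.32,0,0],[0.7,-0.52,0,0]]}}

```text
time_s: 29.95
tcp_pos: [0.6342, -0.1359, 0.307]
ee_rot: [[1.0, -0.001, -0.002], [-0.001, -1.0, 0.001], [-0.002, -0.001, -1.0]]
wrist_force: [-2.7, 2.2, 8.0]
gripper_width: 0.335
gripper_force: 30.0
```

Request:
{"op": "jog_arm", "data": {"increments": [[0.42,-0.48,0,0],[0.19,-0.29,0,0],[0.08,-0.15,0,0],[0,0,0,0],[0,0,0,0],[0,0,0,0],[0,0,0,0],[0,0,0,0],[0,0,0,0],[0,0,0,0]]}}

```text
time_s: 30.95
tcp_pos: [0.6476, -0.1178, 0.3071]
ee_rot: [[1.0, -0.0, -0.001], [-0.0, -1.0, 0.0], [-0.001, -0.0, -1.0]]
wrist_force: [-0.6, 0.5, 7.7]
gripper_width: 0.333
gripper_force: 30.0
```

```bash
python3 - <<'E'
from look import *
print(look('k'));print(look('k2'));print(look('k3','top'))
im=cv2.imread('pics/side_k2.png')[190:390,270:470];jm=cv2.imread('pics/top_k3.png')[130:330,310:510]
cv2.imwrite('pics/k.png',np.hstack([cv2.resize(i,(400,400),interpolation=2) for i in(jm,im)]))
E
```

```text
(30.95, (-25.18857805951894, 289), 2.9626052538192766)
(31.0, (-24.818318660844355, 289), 3.354216059955941)
(31.05, (None, 0), 22.96000827911064)
```

View pics/k.png

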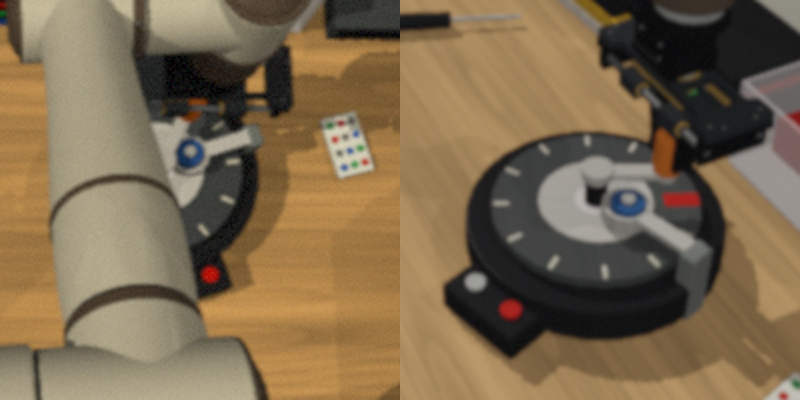

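```bash
python3 - <<'E'
from sim import *
for m in range(6,10):
  for k in(.2,.21,.22,.23,.24):print(m,k,round(sim([k/2]+[k]*m+[k/2]),1),end='; ')
best=min((abs(sim([k/2]+[k]*m+[k/2])-40.5),m,k) for m in(8,9) for k in np.arange(.2,.27,.005))
print(best);_,m,k=best
R,q=gen(49.7867,[k/2]+[k]*m+[k/2]);print(json.dumps(R),q-16*np.pi)
E
```

```text
6 0.2 17.6; 6 0.21 19.7; 6 0.22 21.9; 6 0.23 24.2; 6 0.24 26.4; 7 0.2 21.8; 7 0.21 24.4; 7 0.22 27.1; 7 0.23 29.8; 7 0.24 32.6; 8 0.2 26.3; 8 0.21 29.4; 8 0.22 32.5; 8 0.23 35.7; 8 0.24 38.9; 9 0.2 31.0; 9 0.21 34.5; 9 0.22 38.1; 9 0.23 41.8; 9 0.24 45.5; (np.float64(0.04974301399422387), 8, np.float64(0.24500000000000005))
[[0.17, -0.39, 0, 0], [0.2, -0.83, 0, 0], [-0.01, -0.86, 0, 0], [-0.21, -0.83, 0, 0], [-0.42, -0.75, 0, 0], [-0.58, -0.62, 0, 0], [-0.71, -0.47, 0, 0], [-0.81, -0.28, 0, 0], [-0.85, -0.08, 0, 0], [-0.43, 0.04, 0, 0]] 1.7262175425632975
```

Request:
{"op": "jog_arm", "data": {"increments": [[0.17,-0.39,0,0],[0.2,-0.83,0,0],[-0.01,-0.86,0,0],[-0.21,-0.83,0,0],[-0.42,-0.75,0,0],[-0.58,-0.62,0,0],[-0.71,-0.47,0,0],[-0.81,-0.28,0,0],[-0.85,-0.08,0,0],[-0.43,0.04,0,0]]}}

```text
time_s: 32.1
tcp_pos: [0.5737, -0.0158, 0.3072]
ee_rot: [[1.0, 0.0, -0.001], [0.0, -1.0, 0.0], [-0.001, -0.0, -1.0]]
wrist_force: [-0.3, 0.3, 6.0]
gripper_width: 0.336
gripper_force: 30.0
```

Request:
{"op": "jog_arm", "data": {"increments": [[0,0,0,0],[0,0,0,0],[0,0,0,0],[0,0,0,0],[0,0,0,0],[0,0,0,0],[0,0,0,0],[0,0,0,0],[0,0,0,0],[0,0,0,0]]}}

```text
time_s: 33.1
tcp_pos: [0.5749, -0.0157, 0.3071]
ee_rot: [[1.0, -0.0, -0.0], [-0.0, -1.0, 0.001], [-0.0, -0.001, -1.0]]
wrist_force: [-0.3, 2.6, 8.6]
gripper_width: 0.337
gripper_force: 30.0
```

```bash
python3 - <<'E'
from look import *
print(look('l'));print(look('l2'))
im=cv2.imread('pics/side_l2.png')[225:325,330:480];cv2.imwrite('pics/l.png',cv2.resize(im,None,fx=5,fy=5,interpolation=2))
E
```

```text
(33.1, (16.462429576480094, 254), 17.304880215749662)
(33.15, (16.464389681731607, 254), 17.292780858944802)
```

View pics/l.png

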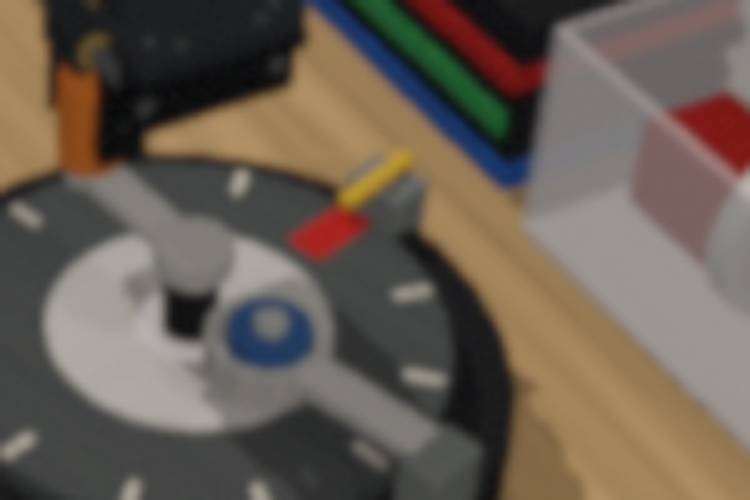

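The picture shows the red mark (crop ~330,230) directly in line with, and under, the yellow needle tip (~350,200). The next step is to release.

Request:
{"op": "jog_arm", "data": {"increments": [[0,0,0,0],[0,0,0,0],[0,0,0,0],[0,0,0,0],[0,0,0,0],[0,0,0,0]], "grip": 60}}

```text
time_s: 33.8
tcp_pos: [0.5746, -0.0155, 0.3065]
ee_rot: [[1.0, 0.0, -0.001], [0.0, -1.0, -0.0], [-0.001, 0.0, -1.0]]
wrist_force: [-0.4, -0.2, -0.6]
gripper_width: 0.676
gripper_force: 0.0
```

Request:
{"op": "jog_arm", "data": {"increments": [[0,0,-0.5,0],[0,0,-1,0],[0,0,-1,0],[0,0,-1,0],[0,0,-1,0],[0,-1,-0.5,0],[0,-1,0,0],[0,-1,0,0],[0,-1,0,0],[0,-1,0,0]]}}

```text
time_s: 34.8
tcp_pos: [0.5745, 0.0853, 0.4078]
ee_rot: [[1.0, 0.0, 0.001], [0.0, -1.0, 0.0], [0.001, -0.0, -1.0]]
wrist_force: [0.3, -0.7, -0.7]
gripper_width: 0.686
gripper_force: 0.0
```

Request:
{"op": "jog_arm", "data": {"increments": [[0,-1,0,0],[0,-1,0,0],[0,-1,0,0],[0,-1,0,0],[0,-0.5,0,0],[0,0,0,0],[0,0,0,0],[0,0,0,0],[0,0,0,0],[0,0,0,0]]}}

```text
time_s: 35.8
tcp_pos: [0.5747, 0.174, 0.4068]
ee_rot: [[1.0, -0.001, 0.0], [-0.001, -1.0, -0.0], [0.0, 0.0, -1.0]]
wrist_force: [-0.1, -0.8, 0.0]
gripper_width: 0.689
gripper_force: 0.0
```

```bash
python3 - <<'E'
from look import *
print(look('m'));print(look('m2','top'));print(look('m3'))
s=sense();print(s['time_s'],s['tcp_pos'],s['wrist_force'],s['gripper_width'])
a=cv2.imread('pics/side_m3.png')[210:360,280:480];b=cv2.imread('pics/top_m2.png')[140:290,310:510]
cv2.imwrite('pics/m.png',np.hstack([cv2.resize(i,(400,300),interpolation=2) for i in(a,b)]))
E
```

```text
(35.8, (16.38808624739888, 255), 17.782743773829758)
(35.85, (16.063635187208167, 227), 17.087709141518047)
(35.9, (16.43122641072712, 255), 17.7913809725491)
35.95 [0.57467912 0.17425632 0.40676012] [0.34852425 0.98699744 0.62549558] 0.6882342669595244
```

View pics/m.png

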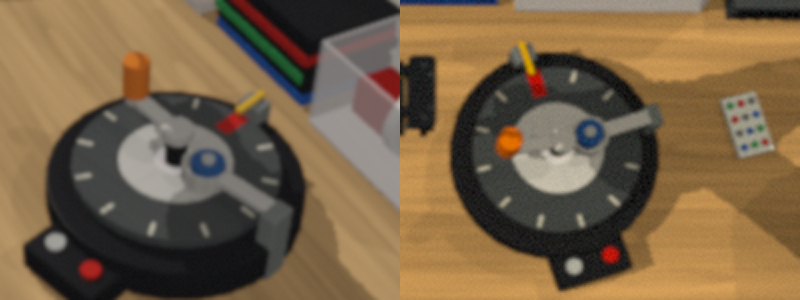

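Both views show the red mark under the needle, the weight in its guide, and the arm clear of the station.

```bash
python3 -c "
from station import r
print(r.finish_job())"
```

```text
the job is handed in; nothing more can be done
None
```

I handed the job in at about 36 s: the platter ran at about 1.95–1.99 rad/s (19 turns a minute, from camera angles) for over 6 s. It then stopped with the red mark within about 1° of the pointer, crank released, weight in its guide and arm clear; no verdict came back.

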